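# Press the tube adapter sleeve home in the orbital shaker

## Robot

A 7-joint arm with a two-finger parallel gripper is mounted at the origin on the work surface. World frame = base frame: x ahead of the robot, y to its left, z up, the work surface at z = 0. Lengths are in m, angles in rad, forces in N, time in s.
With the tool pointing down it reaches from about 0.4 to 0.85 m from the base axis. Payload 10.4 kg.
Tool frame: the origin (TCP) lies at the very end of the fingers, on their centre line; the grasp point (between the pads) lies 19 mm behind it; z points along the fingers, y is the direction in which the jaws open and shut (so a half turn about z gives the same grasp; the last joint's range is limited). The gripper opens to 87 mm and grips with 3 to 60 N. Pads are 19 mm wide; open, the fingers measure 117 mm over their backs; the gripper's body (75 mm by 190 mm) begins 51 mm behind the grasp point.
Start: joints at [1.206, 0.332, -0.065, 1.46, 0.022, 1.35, -0.088], TCP at [0.21, -0.589, 0.185] pointing down, gripper open.
Joint ranges: [-2.6, 2.6], [-0.5, 2.12], [-1.47, 1.34], [0.16, 2.42], [-1.27, 4.41], [0.06, 2.06], [-2.6, 2.6]. Speed limits (rad/s): [2.22, 2.22, 2.79, 2.79, 3.14, 3.14, 3.14].

## Interface

Orientations are given as a unit quaternion [x, y, z, w].
In Python, from bench import r, eyes, job gives the robot as it stands. The module is installed in compiled form; this text tells all that it offers.
- The arm moves only by the tool play_rows, never from a script. Its argument "motion" is a list of rows, each a list of 7 numbers: the shift along the tool's x, y, z as a fraction of full scale, then the turn, a rotation vector about the tool's x, y, z as a fraction of full scale, then the opening in per cent of the stroke, from 0 (shut) to 100 (fully open). A call has 1 to 5 rows; each row is the pose to reach, as a shift and turn from the pose commanded when the call began, along the tool's axes at that moment; what a row does not reach only later rows make up. Full scale, the value 1, is 0.2 m for a shift and 90 degrees for a turn. A row lasts 1/8 s, in which the tool goes at most 62.5 mm and 10.7 degrees, less where a joint would pass 70% of its speed; a pose out of reach is approached as far as the arm can. A call with a number of a shift or a turn outside -1 to 1 is refused whole. A call with a gripper value outside its range is refused whole. The fingers move at their own pace and stop on an object; "squeeze" is the grip in N (left out, the last holds). Time passes only in rows, so rows that repeat a pose let the fingers close. It gives the time, the measured TCP pose, the force and the opening at its end, in the units of the state.
- r.read_state(): the state, without advancing time (a new reading comes with each control period).
- eyes.camera(name): name is "scene" or "top" or "wrist"; returns a dict with "image" (384x512x3 uint8, red, green, blue), "mtx" (3x3 intrinsics, pixels), "dist" ([k1, k2, p1, p2, k3] as OpenCV has them; the pictures are not rectified), "R" (3x3) and "t" (3): a world point X has camera coordinates R X + t. Camera axes: x right, y down, z forward; pixel columns grow to the right and rows downward; lengths in m; the calibration is good to about 2 mm. A picture is of the moment at which its call begins. There is no depth.
- job.close_job(): hands the job in, once; it reports no verdict.
Trained networks look in a picture, given as the dict that the camera call returned (one of the last four; its "shot" number tells which), for a name from the list of things; names that differ only in an ending like _2 or _b are one class to them, and where a whole thing is asked for, a point or a joint stands for the part that bears it (a point fixed in the world has none). Each returns a list of dicts, best first, with "p" (0 to 1); they miss things now and then, are a little off and sometimes report something else, mostly with a low value. They report only what shows in the picture. A call takes as long as a camera call. They do not tell look-alikes from the thing itself.
- eyes.regions_of(picture, label): "region" (384x512 bool, what is visible of it) and "xy" ([column, row] in pixels, amid what is visible of it).
- eyes.landmark_of(picture, label): "xy" ([column, row] in pixels: a listed point, or the origin of a listed thing).
The state is a dict: "time": time; "joint_positions": joint angles; "joint_vel": joint speeds; "joint_torque": joint torques, N m; "ee_pos": TCP position; "eef_rot": TCP orientation; "ft_force": force on the tool from outside, world axes, zero at the start; "torque": the same for the moment, N m; "width": finger opening in m.
Only numpy, scipy, OpenCV 4.12 (cv2) and the standard library are available. Lean on these libraries where they do the work, as an engineer would, in place of code of your own. Each camera call takes 0.05 s, during which the arm holds its last target. There are 200 camera calls.

## Task

Fit the slimmer of the two aluminium adapter sleeves into the bore of the tube shaker's holder ring, which has stopped somewhere on its small orbit: find the bore by feel with light pressure, press the sleeve straight down until its shoulder sits flush on the rim, and lean on it there for about half a second with roughly 22 N (never more than 35 N). Then let go and leave it standing there, and leave the thicker sleeve, the tube rack and the bottle alone.

Things in the scene. Friction and masses are not known exactly. Their poses are not given: they have to be found in the camera images.
- sleeve_center (a point): Centre (half-way up, on the axis) of the slimmer aluminium sleeve, the one to fit. Loose, about 120 g, round, 62 mm tall; it starts upright on the bench, foot down. z = its axis, up. From this point: foot 31 mm below, flange (46 mm diameter) from 3 mm below to 3 mm above, grip neck (28 mm diameter) from 3 to 31 mm above.
- sleeve: The same slimmer sleeve; origin at the centre of its foot, z up its axis. The body below the flange is 28 mm long and 32 mm in diameter, its lowest 3.5 mm tapering to 29.4 mm diameter at the foot. Grip its neck from above; fingertips may rest on the flange.
- sleeve_shoulder (a point): Point on the axis of the same sleeve in the plane of its flange's underside (the shoulder), 28 mm above the foot. This plane rests on the ring's rim when the sleeve is home.
- spare_center (a point): Centre (half-way up) of the thicker aluminium sleeve, not to be used: same form and height (62 mm), but a 42 mm body and 60 mm flange, too big for the bore. Upright on the bench, loose. The two sleeves may stand in either place.
- shaker_mouth (a point): Nominal centre of the bore's mouth (the centre of its orbit), in the rim's plane, 98 mm above the bench; z up. The bore is vertical, 33.6 mm wide, 32 mm deep, in a grey holder ring of 66 mm diameter. The orbital drive has stopped anywhere: the true bore lies 6 mm off this point, in a direction that differs every time. This reading does not show it; a camera does.
- shaker: Orbital tube shaker: fixed white housing 170 x 200 mm, 60 mm high, a dark disc and the ring on top; origin under its centre, z up, panel to its -x. The ring yields sideways to about 4 N (never downwards) and stays there. A sleeve let down within about 2 mm of the true centre draws it into line; farther off it lands on the rim.
- shaker_balls (a point): Point on the nominal bore axis level with four spring balls in the bore wall, 14 mm below the rim. They grip the sleeve: from about 10 mm below the rim on its foot needs a push of some 3 to 12 N, and it stays where it is left. When the shoulder meets the rim, the force climbs without further travel: a rigid stop.
- rack_center (a point): Centre of an orange tube rack 80 x 200 mm with capped tubes, 87 mm tall; loose, to be left alone.
- bottle_center (a point): Centre of a white bottle 56 mm in diameter and 110 mm tall; loose, to be left alone.
Things that resemble listed ones, but are neither listed nor needed, are in the scene too. Leave any turquoise look-alike of the sleeve alone.

How it is judged:
By the outcome, as a careful person would: the job done as asked, in the order asked, and still so for the second after the job is handed in, with the robot touching nothing.
It also fails if it takes over 64 s, if anything falls off the work surface, if the arm or the gripper's body presses on something with over 40 N, if the wrist force passes 120 N, or if a joint passes its speed limit or range.

## Working session

There is one attempt and no reset: what is moved stays moved. The work goes in short steps, Python scripts to look and compute and a tool call to move; the robot and the scene stay as the last step left them, time stands still between calls to the robot, and variables do not carry over. Pictures are saved under pics/ and viewed, about 8 in all and at most 12, crops included, and the job is handed in when it is done.

Besides the shell and the picture viewer there is one more tool, called after "Request:" as name(argument=value, ...) on one line, values as JSON. play_rows: Moves the arm, as the interface text tells. Shift numbers are shares of 0.2 m and turn numbers shares of 90 degrees, none past 1 either way. Its arguments: {"type":"object","properties":{"motion":{"type":"array","items":{"type":"array","items":{"type":"number"}}},"squeeze":{"type":"number"}},"required":["motion"]}

```bash
mkdir -p pics; cat > h.py <<'E'
import numpy as np, cv2
from bench import r, eyes, job
from scipy.spatial.transform import Rotation as Ro
def ray(p,xy):
    u=cv2.undistortPoints(np.array([[xy]],float),p["mtx"],np.array(p["dist"],float))[0,0]
    R=np.array(p["R"]);c=-R.T@np.array(p["t"]);d=R.T@np.array([u[0],u[1],1.]);return c,d/np.linalg.norm(d)
def tri(rs):
    A=sum(np.eye(3)-np.outer(d,d) for c,d in rs);b=sum((np.eye(3)-np.outer(d,d))@c for c,d in rs)
    return np.linalg.solve(A,b)
def atz(p,xy,z):
    c,d=ray(p,xy);return c+d*(z-c[2])/d[2]
def proj(p,X):
    q,_=cv2.projectPoints(np.array(X,float).reshape(-1,3),cv2.Rodrigues(np.array(p["R"]))[0],np.array(p["t"],float),p["mtx"],np.array(p["dist"],float));return q[:,0]
def totool(v,s=None):
    s=s or r.read_state();return Ro.from_quat(s["eef_rot"]).inv().apply(v)/0.2
def save(p,n,crop=None,k=1):
    im=p["image"][:,:,::-1]
    if crop: x0,y0,x1,y1=crop; im=im[y0:y1,x0:x1]
    cv2.imwrite("pics/"+n,cv2.resize(im,None,fx=k,fy=k,interpolation=cv2.INTER_CUBIC))
E
python3 - <<'E'
from h import *
np.set_printoptions(precision=4,suppress=True)
s=r.read_state();print(s["time"],s["ee_pos"],s["eef_rot"],s["ft_force"],s["width"])
P={n:eyes.camera(n) for n in("scene","top")}
for n,p in P.items():
    R=np.array(p["R"]);print(n,-R.T@p["t"])
    for l in("sleeve_center","spare_center","shaker_mouth","rack_center","bottle_center","shaker"):
        print(n,l,[(np.round(d["xy"],1).tolist(),round(d["p"],2)) for d in eyes.landmark_of(p,l)][:4])
im=np.vstack([P["scene"]["image"],P["top"]["image"]])
cv2.imwrite("pics/a.png",np.ascontiguousarray(P["scene"]["image"][:,:,::-1]));cv2.imwrite("pics/b.png",np.ascontiguousarray(P["top"]["image"][:,:,::-1]))
E
```

```text
0.0 [ 0.2093 -0.5884  0.1839] [ 0.9854  0.1701 -0.0002 -0.0007] [-0.2271  0.0534 -0.5586] 0.08692032081400752
scene [ 1.1827 -0.562   0.8713]
scene sleeve_center [([244.0, 173.8], 0.86), ([198.4, 169.1], 0.85), ([240.9, 211.9], 0.79), ([217.5, 189.3], 0.55)]
scene spare_center [([143.3, 235.2], 0.95)]
scene shaker_mouth [([327.3, 132.1], 0.83)]
scene rack_center [([225.7, 277.7], 0.87)]
scene bottle_center [([297.0, 236.0], 0.64)]
scene shaker [([323.6, 158.3], 0.9)]
top [ 0.4269 -0.0267  0.9414]
top sleeve_center [([260.5, 192.5], 0.75), ([131.5, 199.7], 0.63), ([260.4, 230.6], 0.62), ([255.4, 272.1], 0.5)]
top spare_center [([349.6, 229.5], 0.78)]
top shaker_mouth [([131.6, 201.6], 0.95)]
top rack_center [([317.9, 145.2], 0.69)]
top bottle_center [([248.5, 136.9], 0.67)]
top shaker [([139.8, 204.6], 0.9)]
```

View pics/a.png

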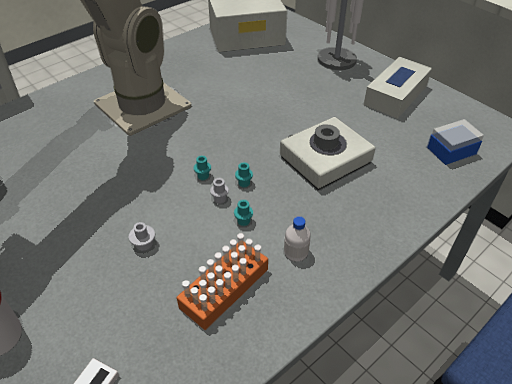

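View pics/b.png

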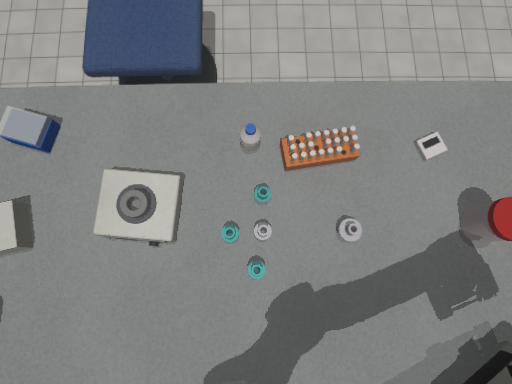

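Scene picture: the grey slim sleeve is at (219,189), the turquoise look-alikes at (202,168), (244,174) and (243,212), the thick grey sleeve at (142,236), the rack at (225,278), the bottle at (297,238) and the shaker at (327,140).
Top picture: slim grey at (263,231), turquoise at (263,193), (230,233) and (257,270), thick grey at (350,230).
Could be mistaken for the target: those three turquoise ones and the thick grey one. By the description, I choose the slim grey in the middle.

```bash
python3 - <<'E'
from h import *
np.set_printoptions(precision=4,suppress=True)
P={n:eyes.camera(n) for n in("scene","top")}
D={}
for n,p in P.items():
    for l in("sleeve_center","spare_center","shaker_mouth","bottle_center","rack_center","shaker"):
        D[n,l]=eyes.landmark_of(p,l)
    for d in D[n,"sleeve_center"]+D[n,"spare_center"]: print(n,np.round(d["xy"],1),round(d["p"],2),atz(P[n],d["xy"],.031))
for l in("spare_center","shaker_mouth","bottle_center","rack_center","shaker"):
    print(l,tri([ray(P[n],D[n,l][0]["xy"]) for n in P]))
print(eyes.regions_of(P["top"],"sleeve_center")[0]["xy"],[ (d["xy"],d["p"]) for d in eyes.regions_of(P["top"],"sleeve")])
a=P["scene"]["image"][130:250,120:280];b=P["top"]["image"][170:290,200:360]
cv2.imwrite("pics/c.png",cv2.resize(np.hstack([a,b])[:,:,::-1],None,fx=2.5,fy=2.5,interpolation=cv2.INTER_CUBIC))
E
```

```text
scene [245.2 172.7] 0.86 [0.4882 0.0187 0.031 ]
scene [220.2 192.1] 0.54 [ 0.5012 -0.0742  0.031 ]
scene [201.6 166.1] 0.54 [ 0.3932 -0.0513  0.031 ]
scene [296.7 237.9] 0.53 [ 0.7307 -0.0343  0.031 ]
scene [142.8 235.2] 0.82 [ 0.4937 -0.2952  0.031 ]
top [255.3 267.4] 0.76 [ 0.4028 -0.0497  0.031 ]
top [262.8 230.9] 0.73 [ 0.4939 -0.0712  0.031 ]
top [262.9 195. ] 0.64 [ 0.587  -0.0743  0.031 ]
top [231.9 233. ] 0.62 [0.4903 0.0078 0.031 ]
top [351.6 228.1] 0.62 [ 0.4954 -0.3006  0.031 ]
spare_center [ 0.496  -0.2978  0.0354]
shaker_mouth [0.5672 0.2526 0.0836]
bottle_center [ 0.7411 -0.0424  0.0503]
rack_center [ 0.7132 -0.2323  0.0472]
shaker [ 0.559   0.2516 -0.0084]
[262.2, 229.5] [([261.4, 233.3], 0.79), ([256.1, 270.9], 0.75), ([266.5, 190.8], 0.71), ([231.2, 230.9], 0.48)]
```

View pics/c.png

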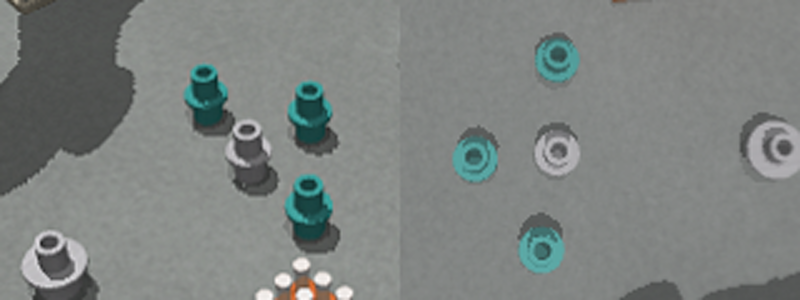

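The slim grey sleeve is confirmed: crop positions are left (247,150) and right (557,150), the only grey one among the turquoise. It stands at about (0.495, -0.072), with neighbours 82–93 mm away, so I will part-close the jaws before descending.

Request:
play_rows(motion=[[0.74, -0.65, -0.06, 0, 0, 0, 60], [0.74, -0.65, -0.06, 0, 0, 0, 60], [0.74, -0.65, -0.06, 0, 0, 0, 60], [0.74, -0.65, -0.06, 0, 0, 0, 60]])

```text
time: 2.0
ee_pos: [0.3084, -0.4132, 0.1976]
eef_rot: [0.985, 0.173, 0.001, 0.0]
ft_force: [-0.4, -0.6, 1.0]
width: 0.0563
```

Request:
play_rows(motion=[[0.74, -0.65, -0.06, 0, 0, 0, 60], [0.74, -0.65, -0.06, 0, 0, 0, 60], [0.74, -0.65, -0.06, 0, 0, 0, 60], [0.74, -0.65, -0.06, 0, 0, 0, 60]])

```text
time: 2.5
ee_pos: [0.4033, -0.2414, 0.2094]
eef_rot: [0.985, 0.173, 0.001, 0.0]
ft_force: [-0.0, 0.6, 0.5]
width: 0.0521
```

Request:
play_rows(motion=[[0.73, -0.65, -0.06, 0, 0, 0, 60], [0.73, -0.65, -0.06, 0, 0, 0, 60], [0.73, -0.65, -0.06, 0, 0, 0, 60], [0.73, -0.65, -0.06, 0, 0, 0, 60], [0.73, -0.65, -0.06, 0, 0, 0, 60]])

```text
time: 3.12
ee_pos: [0.4952, -0.0743, 0.2205]
eef_rot: [0.985, 0.17, -0.0, 0.0]
ft_force: [-0.4, -0.2, -0.1]
width: 0.0523
```

```bash
python3 - <<'E'
from h import *
np.set_printoptions(precision=4,suppress=True)
s=r.read_state();print(s["time"],s["ee_pos"],s["eef_rot"],s["joint_positions"])
p=eyes.camera("wrist");R=np.array(p["R"]);print(-R.T@p["t"],R,p["mtx"])
for d in eyes.landmark_of(p,"sleeve_center"): print(np.round(d["xy"],1),d["p"],atz(p,d["xy"],.031))
print(totool(np.array([0.567,0.2526,0.3])-s["ee_pos"]))
save(p,"w1.png")
E
```

```text
3.125 [ 0.4952 -0.0743  0.2205] [ 0.9855  0.1699 -0.0002  0.0001] [ 0.6083  0.0761 -0.5745  1.7008  0.0424  1.3775 -1.2024]
[ 0.5637 -0.0504  0.421 ] [[ 0.3343 -0.9425 -0.0012]
 [-0.9087 -0.3226  0.2649]
 [-0.25   -0.0874 -0.9643]] [[336.1395   0.     257.2953]
 [  0.     336.1395 190.3508]
 [  0.       0.       1.    ]]
[286.2  83.7] 0.81 [ 0.5896 -0.0749  0.031 ]
[255.2 161.1] 0.77 [ 0.4954 -0.0715  0.031 ]
[217.8 231.2] 0.74 [ 0.3963 -0.057   0.031 ]
[189.6 146.9] 0.65 [0.4857 0.0063 0.031 ]
[ 0.8816 -1.4219 -0.3986]
```

View pics/w1.png

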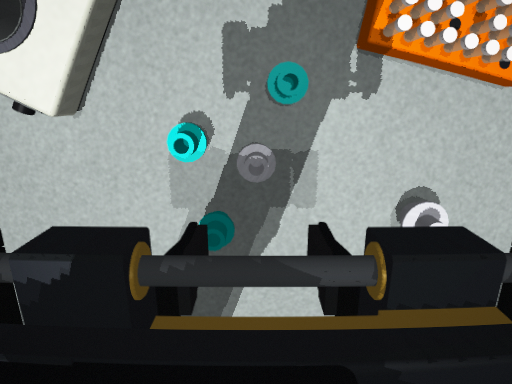

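The wrist picture shows the grey slim sleeve at (256,162), turquoise at (287,83), (187,143) and (217,230), and the spare at (425,215). The wrist and top views agree to within 2 mm. I'll go halfway down and check height and position.

Request:
play_rows(motion=[[0.01, -0.01, 0.45, 0, 0, 0, 60], [0.01, -0.01, 0.45, 0, 0, 0, 60], [0.01, -0.01, 0.45, 0, 0, 0, 60]])

```text
time: 3.6
ee_pos: [0.4946, -0.0723, 0.1291]
eef_rot: [0.986, 0.169, -0.002, -0.0]
ft_force: [-0.7, -0.9, 0.5]
width: 0.0522
```

```bash
python3 - <<'E'
from h import *
np.set_printoptions(precision=4,suppress=True)
s=r.read_state();print(s["time"],s["ee_pos"])
rs=[]
for n in("wrist","scene","top"):
    p=eyes.camera(n)
    ds=[(d["xy"],atz(p,d["xy"],.031)) for d in eyes.landmark_of(p,"sleeve_center")]
    ds=[d for d in ds if np.linalg.norm(d[1][:2]-[.495,-.072])<.025]
    for d in ds: print(n,d); rs.append(ray(p,d[0]))
    if n=="wrist": save(p,"w2.png"); W=p
X=tri(rs);print(X,[np.linalg.norm(np.cross(X-c,d)) for c,d in rs],totool(X-s["ee_pos"]))
# visible centre of neck top ring
print(proj(W,[[*X[:2],.062],[*X[:2],.034]]))
E
```

```text
3.6 [ 0.4946 -0.0723  0.1291]
wrist ([258.5, 179.0], array([ 0.4958, -0.0729,  0.031 ]))
scene ([217.4, 191.1], array([ 0.4939, -0.0773,  0.031 ]))
[ 0.4935 -0.0746  0.0282] [np.float64(0.0021442677483180074), np.float64(0.0021442677483179406)] [-0.0095  0.0083  0.5042]
[[259.4962 191.0301]
 [259.3884 182.694 ]]
```

View pics/w2.png

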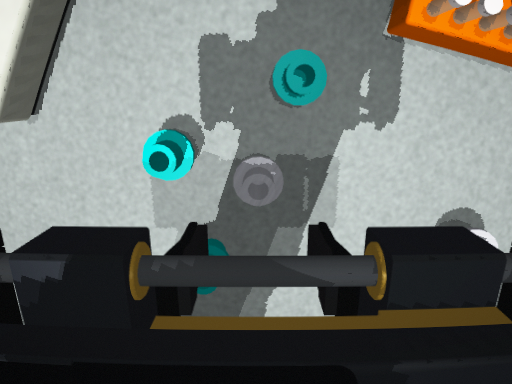

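The wrist picture shows the grey sleeve's flange centre at (258,181), on the finger centre line. Triangulated centre height is 28 mm against 31 mm in the text. Descending and gripping.

Request:
play_rows(motion=[[0.005, 0.0, 0.3, 0, 0, 0, 60], [0.005, 0.0, 0.42, 0, 0, 0, 60], [0.005, 0.0, 0.462, 0, 0, 0, 60], [0.005, 0.0, 0.462, 0, 0, 0, 60]], squeeze=45)

```text
time: 4.4
ee_pos: [0.4979, -0.0704, 0.039]
eef_rot: [0.985, 0.17, 0.0, 0.0]
ft_force: [-0.5, 0.5, 0.3]
width: 0.0526
```

Request:
play_rows(motion=[[0, 0, 0, 0, 0, 0, 0], [0, 0, 0, 0, 0, 0, 0], [0, 0, 0, 0, 0, 0, 0], [0, 0, 0, 0, 0, 0, 0], [0, 0, 0, 0, 0, 0, 0]], squeeze=45)

```text
time: 5.03
ee_pos: [0.4974, -0.0704, 0.0384]
eef_rot: [0.985, 0.17, 0.0, 0.0]
ft_force: [0.1, -0.3, -0.1]
width: 0.0104
```

```bash
python3 - <<'E'
from h import *
np.set_printoptions(precision=4,suppress=True)
s=r.read_state();print(s["time"],s["ee_pos"],s["width"],s["ft_force"])
p=eyes.camera("wrist");a=p["image"][80:340,100:420]
q=eyes.camera("scene");b=q["image"][110:240,150:310]
cv2.imwrite("pics/w3.png",np.hstack([cv2.resize(a,(400,325)),cv2.resize(b,(400,325),interpolation=cv2.INTER_CUBIC)])[:,:,::-1])
E
```

```text
5.025 [ 0.4974 -0.0704  0.0384] 0.01038131598802505 [ 0.1124 -0.3431 -0.1098]
```

View pics/w3.png

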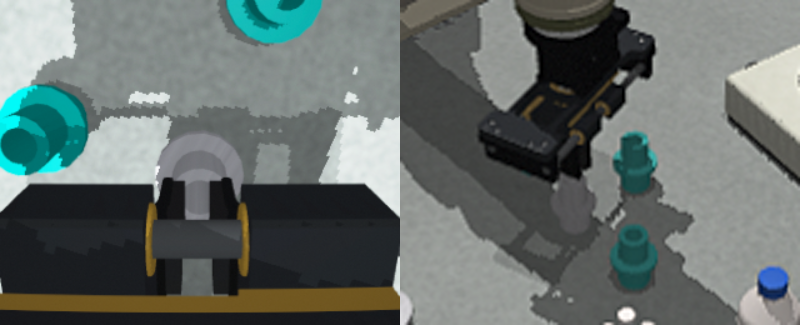

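```bash
python3 - <<'E'
from h import *
np.set_printoptions(precision=4,suppress=True)
s=r.read_state();print(s["ee_pos"],s["width"],s["joint_torque"])
p=eyes.camera("wrist");save(p,"w4.png",(200,160,330,300),5)
print(proj(p,[[.4958,-.0729,.031],[.4958,-.0729,.062],s["ee_pos"]]))
R=Ro.from_quat(s["eef_rot"]).as_matrix()
for w in(.005,.014): print(w,proj(p,[np.array(s["ee_pos"])+R@[a,y,0] for a in(-.0095,.0095) for y in(-w,w)]).round(0).tolist())
for d in eyes.landmark_of(p,"sleeve_center"): print(d["xy"],d["p"],atz(p,d["xy"],.031))
print([(d["xy"],d["p"]) for d in eyes.regions_of(p,"sleeve")])
E
```

```text
[ 0.4974 -0.0704  0.0383] 0.004025686945339727 [  0.0048 -46.5787  -4.5763 -33.5005  -0.0328  -0.0616   0.0001]
[[259.8367 216.5296]
 [260.1702 235.0758]
 [257.039  217.0187]]
0.005 [[249.0, 231.0], [265.0, 231.0], [249.0, 203.0], [265.0, 203.0]]
0.014 [[235.0, 231.0], [279.0, 231.0], [235.0, 203.0], [279.0, 203.0]]
[138.9, 185.2] 0.96 [0.4897 0.0077 0.031 ]
[319.7, 77.8] 0.84 [ 0.5896 -0.0771  0.031 ]
[259.7, 222.4] 0.6 [ 0.4919 -0.0742  0.031 ]
[259.5, 202.9] 0.18 [ 0.5045 -0.0695  0.031 ]
[([258.6, 208.7], 0.75), ([132.3, 184.3], 0.6), ([316.9, 73.9], 0.55)]
```

View pics/w4.png

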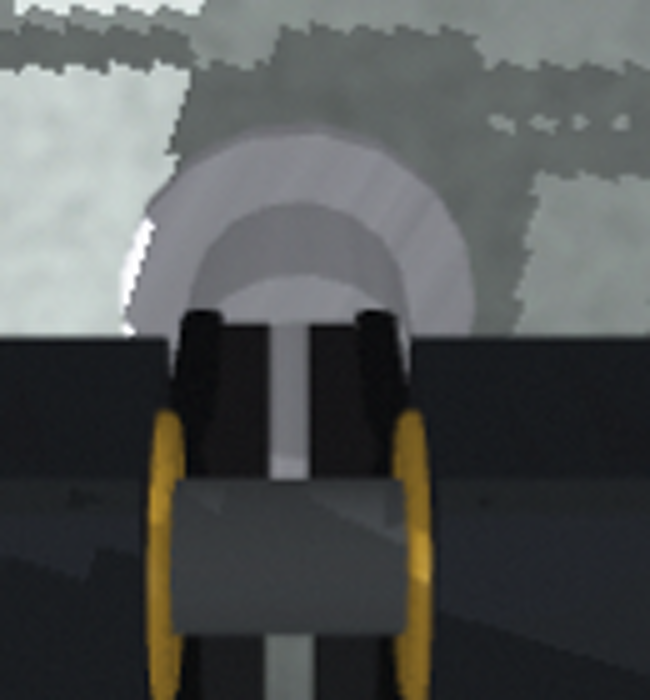

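The picture shows the closed fingers lying over the neck's top rim (rim arc at zoomed (300,290), i.e. pixel (260,218)), and the reported width is still shrinking towards 0. The fingertips project to row 222, where the reported TCP projects to about row 203. The gap in pixels against the reported width puts the real tips roughly 30 mm short of the reported TCP. So the fingers closed just above the neck and nothing was touched. I will reopen, re-centre by 4 mm, and go about 25 mm lower while watching the force.

Request:
play_rows(motion=[[-0.021, 0.009, 0, 0, 0, 0, 72], [-0.021, 0.009, 0, 0, 0, 0, 72], [-0.021, 0.009, 0, 0, 0, 0, 72], [-0.021, 0.009, 0, 0, 0, 0, 72], [-0.021, 0.009, 0, 0, 0, 0, 72]])

```text
time: 5.9
ee_pos: [0.4941, -0.0735, 0.0384]
eef_rot: [0.985, 0.17, 0.0, 0.0]
ft_force: [0.1, -0.3, -0.4]
width: 0.0432
```

Request:
play_rows(motion=[[0, 0, 0.03, 0, 0, 0, 72], [0, 0, 0.06, 0, 0, 0, 72], [0, 0, 0.06, 0, 0, 0, 72]])

```text
time: 6.28
ee_pos: [0.4935, -0.0734, 0.0256]
eef_rot: [0.985, 0.17, -0.001, -0.0]
ft_force: [-0.3, 0.2, -0.1]
width: 0.0617
```

```bash
python3 - <<'E'
from h import *
np.set_printoptions(precision=4,suppress=True)
s=r.read_state();print(s["time"],s["ee_pos"],s["width"],s["ft_force"])
p=eyes.camera("wrist");q=eyes.camera("scene")
R=Ro.from_quat(s["eef_rot"]).as_matrix();w=s["width"]/2
im=q["image"].copy()
e=np.array(s["ee_pos"])
im=cv2.resize(im[110:240,150:310],(800,650)[:2],interpolation=cv2.INTER_CUBIC)
for y in(-w,w):
  for h,c in((0,(255,0,0)),(-.03,(255,255,0)),(-.06,(0,255,0))):
    u=(proj(q,e+R@[0,y,h])[0]-[150,110])*5;cv2.circle(im,tuple(int(k) for k in u),4,c,-1)
a=cv2.resize(p["image"],(512,384))
cv2.imwrite("pics/w5.png",cv2.resize(np.hstack([cv2.resize(im,(480,390)),cv2.resize(p["image"][150:300,160:360],(320,390))]),(800,390))[:,:,::-1])
for d in eyes.landmark_of(p,"sleeve_center"): print(d["xy"],d["p"],atz(p,d["xy"],.031))
E
```

```text
6.275 [ 0.4935 -0.0734  0.0256] 0.061699443327671036 [-0.31    0.1868 -0.1248]
[188.1, 334.3] 0.93 [ 0.3974 -0.0566  0.031 ]
[259.5, 219.1] 0.73 [ 0.4946 -0.0747  0.031 ]
[125.6, 182.0] 0.69 [0.4897 0.0096 0.031 ]
[323.1, 64.0] 0.66 [ 0.5917 -0.0772  0.031 ]
```

View pics/w5.png

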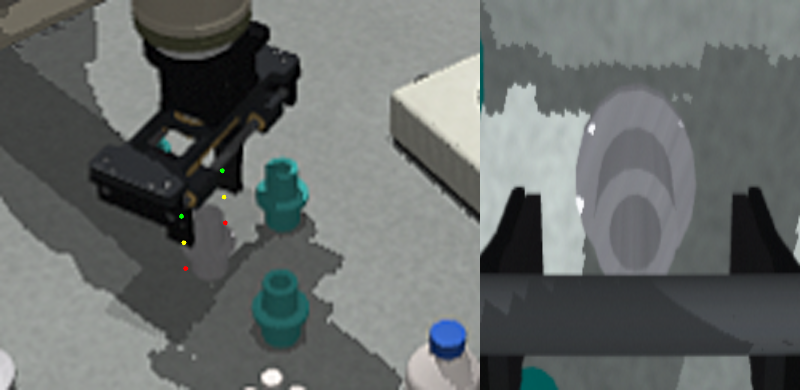

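The scene overlay settles it: the fingertips end at the yellow dots (184,243) and (224,197), 30 mm above the reported TCP (red). The wrist view shows the sleeve centred between the jaws at (637,220). Real tip height is therefore reported z + about 0.03. I'll go down to a reported z of about 0.010 and grip.

Request:
play_rows(motion=[[0, 0, 0.04, 0, 0, 0, 72], [0, 0, 0.078, 0, 0, 0, 72], [0, 0, 0.078, 0, 0, 0, 72]])

```text
time: 6.8
ee_pos: [0.4934, -0.0734, 0.0099]
eef_rot: [0.985, 0.17, -0.001, -0.0]
ft_force: [0.2, 0.1, -0.5]
width: 0.0628
```

Request:
play_rows(motion=[[0, 0, 0, 0, 0, 0, 0], [0, 0, 0, 0, 0, 0, 0], [0, 0, 0, 0, 0, 0, 0], [0, 0, 0, 0, 0, 0, 0], [0, 0, 0, 0, 0, 0, 0]], squeeze=45)

```text
time: 7.42
ee_pos: [0.4941, -0.0735, 0.0108]
eef_rot: [0.985, 0.17, 0.0, 0.0]
ft_force: [-0.6, 0.3, 0.2]
width: 0.0269
```

Request:
play_rows(motion=[[0, 0, 0, 0, 0, 0, 0], [0, 0, 0, 0, 0, 0, 0]])

```text
time: 7.68
ee_pos: [0.4941, -0.0735, 0.0108]
eef_rot: [0.985, 0.17, 0.0, 0.0]
ft_force: [-0.2, -0.1, 1.1]
width: 0.0266
```

Gripped at 27 mm width, which matches the 28 mm neck. Sleeve foot height is reported z − 0.0108. Lifting and moving to a viewpoint beside the ring.

Request:
play_rows(motion=[[0, 0, -0.15, 0, 0, 0, 0], [0, 0, -0.4, 0, 0, 0, 0], [0, 0, -0.7, 0, 0, 0, 0], [0, 0, -0.9, 0, 0, 0, 0], [0, 0, -0.9, 0, 0, 0, 0]])

```text
time: 8.3
ee_pos: [0.4957, -0.0736, 0.1937]
eef_rot: [0.985, 0.17, 0.002, 0.001]
ft_force: [0.7, 0.4, -1.7]
width: 0.0269
```

Request:
play_rows(motion=[[0.07, -0.18, 0, 0, 0, 0, 0], [0.14, -0.36, 0, 0, 0, 0, 0], [0.22, -0.55, 0, 0, 0, 0, 0], [0.28, -0.71, 0, 0, 0, 0, 0], [0.28, -0.71, 0, 0, 0, 0, 0]])

```text
time: 8.93
ee_pos: [0.4982, 0.082, 0.1896]
eef_rot: [0.985, 0.173, -0.001, -0.001]
ft_force: [1.0, -0.6, -0.6]
width: 0.0263
```

Request:
play_rows(motion=[[0.07, -0.18, 0, 0, 0, 0, 0], [0.14, -0.36, 0, 0, 0, 0, 0], [0.22, -0.55, 0, 0, 0, 0, 0], [0.28, -0.71, 0, 0, 0, 0, 0], [0.28, -0.71, 0, 0, 0, 0, 0]])

```text
time: 9.55
ee_pos: [0.5033, 0.2336, 0.1895]
eef_rot: [0.985, 0.172, -0.001, -0.001]
ft_force: [-0.0, -0.1, -2.0]
width: 0.0269
```

```bash
python3 - <<'E'
from h import *
np.set_printoptions(precision=4,suppress=True)
s=r.read_state();print(s["time"],s["ee_pos"],s["width"],s["ft_force"],s["joint_positions"])
rs={}
for n in("wrist","top","scene"):
    p=eyes.camera(n)
    np.savez("pic_%s1.npz"%n,**{k:p[k] for k in("image","mtx","dist","R","t")})
    for l in("shaker_mouth","shaker"):
        for d in eyes.landmark_of(p,l)[:2]: print(n,l,d["xy"],d["p"],atz(p,d["xy"],.098))
    if n=="wrist": save(p,"w6.png")
E
```

```text
9.55 [0.5033 0.2336 0.1895] 0.02689023322154253 [-0.0372 -0.1396 -2.0141] [ 0.1759  0.2697 -0.8142  1.6074  0.198   1.3523 -1.8889]
wrist shaker_mouth [273.4, 109.6] 0.78 [0.5675 0.2422 0.098 ]
wrist shaker [269.9, 106.5] 0.72 [0.5689 0.2458 0.098 ]
top shaker_mouth [131.2, 200.1] 0.72 [0.5695 0.2457 0.098 ]
top shaker [137.8, 204.9] 0.74 [0.5575 0.2295 0.098 ]
scene shaker_mouth [329.9, 134.3] 0.77 [0.5766 0.2352 0.098 ]
scene shaker [323.1, 159.6] 0.88 [0.6334 0.1478 0.098 ]
```

View pics/w6.png

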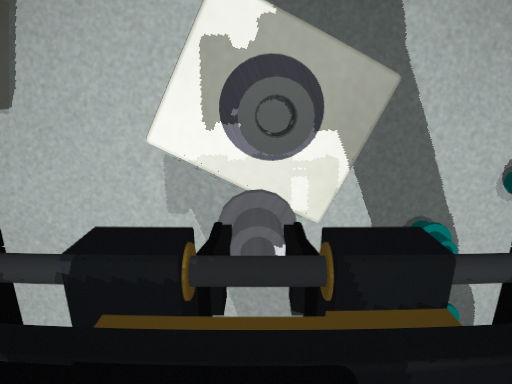

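The wrist picture shows the ring with its bore at about (275,115), the disc around (272,107), and the held sleeve's flange top edge at (258,190). I'll fit the bore and ring circles numerically, and the sleeve's flange too.

```bash
cat > fit.py <<'E'
from h import *
from scipy.ndimage import map_coordinates
T=np.linspace(0,2*np.pi,120,endpoint=False)
def circ(c,r_): return np.c_[c[0]+r_*np.cos(T),c[1]+r_*np.sin(T),np.full(T.size,c[2])]
def samp(p,g,X): 
    q=proj(p,X);return map_coordinates(g,[q[:,1],q[:,0]],order=1)
def score(p,g,c,r_,m=slice(None)):   # outside minus inside, over the arc
    return np.mean((samp(p,g,circ(c,r_+.0012))-samp(p,g,circ(c,r_-.0012)))[m])
def best(p,c0,rad,z,R=.012,sg=1):
    g=cv2.cvtColor(p["image"],cv2.COLOR_RGB2GRAY).astype(float);o=[]
    for st,rg in((.001,R),(.00025,.00125)):
        xs=np.arange(-rg,rg+1e-9,st)
        v=[(sum(sg_*score(p,g,(c0[0]+a,c0[1]+b,z),r_) for r_,sg_ in rad),c0[0]+a,c0[1]+b) for a in xs for b in xs]
        v=max(v);c0=v[1:]
    return v
E
python3 - <<'E'
from fit import *
np.set_printoptions(precision=4,suppress=True)
L=lambda n:dict(np.load("pic_%s1.npz"%n))
p=L("wrist")
for z in(.08,.09,.094,.098,.102,.11):
    print(z,"bore",np.array(best(p,(.567,.246),[(.0168,1)],z)),"ring",np.array(best(p,(.567,.246),[(.033,-1)],z)))
s=r.read_state();e=s["ee_pos"];Rm=Ro.from_quat(s["eef_rot"]).as_matrix()
for dx in(-.004,-.002,0,.002,.004):
    c=np.array(e)+Rm@[dx,0,0];c[2]=e[2]-.0108+.034
    q=proj(p,circ(c,.023));print(dx,"flange row min %.1f cols %.1f %.1f"%(q[:,1].min(),q[:,0].min(),q[:,0].max()))
im=p["image"][40:250,190:330].copy();im=cv2.resize(im,None,fx=2.8,fy=2.8,interpolation=cv2.INTER_CUBIC);o=im.copy()
b=best(p,(.567,.246),[(.0168,1),(.033,-1)],.098);print("both",b)
for rr in(.0168,.033):
    q=(proj(p,circ((b[1],b[2],.098),rr))-[190,40])*2.8;cv2.polylines(o,[q.astype(int)],True,(255,0,0),1)
c=np.array(e);c[2]=e[2]+.0232;q=(proj(p,circ(c,.023))-[190,40])*2.8;cv2.polylines(o,[q.astype(int)],True,(0,255,0),1)
cv2.imwrite("pics/w7.png",np.hstack([im,o])[:,:,::-1])
E
```

```text
0.08 bore [9.7833 0.5637 0.235 ] ring [12.5017  0.5647  0.2377]
0.09 bore [11.8767  0.563   0.2397] ring [12.9619  0.564   0.2382]
0.094 bore [16.1977  0.5632  0.2397] ring [10.5929  0.5637  0.2385]
0.098 bore [20.4209  0.5635  0.2397] ring [12.2876  0.562   0.2382]
0.102 bore [24.729   0.5635  0.2397] ring [16.1372  0.562   0.2382]
0.11 bore [33.4753  0.5635  0.2397] ring [11.7489  0.562   0.2397]
-0.004 flange row min 199.1 cols 221.4 302.6
-0.002 flange row min 195.6 cols 221.3 302.8
0 flange row min 192.0 cols 221.2 302.9
0.002 flange row min 188.5 cols 221.1 303.1
0.004 flange row min 184.9 cols 221.0 303.2
both (np.float64(27.916378756097583), np.float64(0.5625), np.float64(0.23875))
```

View pics/w7.png

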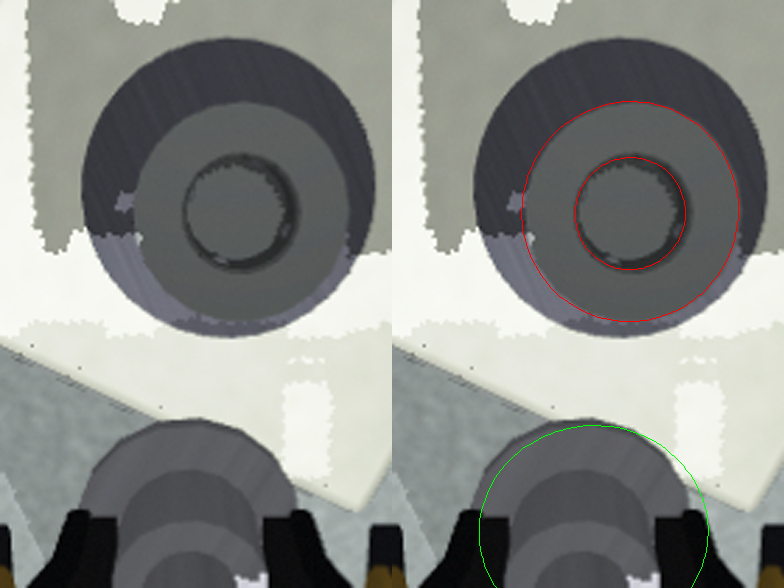

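The red 66 mm circle fits the ring to within 0.5 mm at (0.5627, 0.2383) with z = 0.098. The green flange prediction used a state read after the arm settled later than the picture, so I'll repeat it with matched readings.

```bash
cat > meas.py <<'E'
from fit import *
np.set_printoptions(precision=4,suppress=True)
def meas(c0=(.5627,.2383)):
    out=[]
    for i in range(3):
        s=r.read_state();p=eyes.camera("wrist");e=np.array(s["ee_pos"]);Rm=Ro.from_quat(s["eef_rot"]).as_matrix()
        g=cv2.cvtColor(p["image"],cv2.COLOR_RGB2GRAY).astype(float)
        b=best(p,c0,[(.033,-1),(.0172,1)],.098,R=.006)
        xt=Rm[:,0];m=np.array([np.cos(t)*xt[0]+np.sin(t)*xt[1]>.5 for t in T])
        v=[]
        for a in np.arange(-.005,.0051,.0005):
            for y in np.arange(-.005,.0051,.0005):
                c=e+Rm@[a,y,0];c[2]=e[2]+.0232;v.append((score(p,g,c,.023,m),a,y,*c[:2]))
        f=max(v);print(s["time"],e,s["eef_rot"],"tcp px",proj(p,e)[0],"bore",np.array(b),"flange",np.array(f))
        out.append(np.r_[Rm.T@np.r_[b[1]-f[3],b[2]-f[4],0],b[1:3],f[1:3]])
    m=np.mean(out,0);print("sleeve->bore tool units",m[:2]/.2,"bore",m[3:5],"sleeve off",m[5:])
    return p,m
E
python3 -c "from meas import *; meas()"
```

```text
10.0 [0.5046 0.2309 0.1907] [0.9855 0.1696 0.0001 0.0002] tcp px [257.0161 217.0251] bore [38.8722  0.5629  0.2388] flange [119.2062   0.002   -0.       0.5064   0.2316]
10.05 [0.5045 0.2311 0.1908] [0.9855 0.1697 0.0001 0.0002] tcp px [256.9967 217.0037] bore [38.0285  0.5629  0.2388] flange [119.8297   0.002   -0.       0.5064   0.2318]
10.1 [0.5045 0.2313 0.1908] [0.9855 0.1698 0.0001 0.0001] tcp px [257.009  216.9671] bore [38.5858  0.5629  0.2388] flange [119.8762   0.002   -0.       0.5064   0.232 ]
sleeve->bore tool units [0.2782 0.0615] bore [0.5629 0.2388] sleeve off [ 0.002 -0.   ]
```

Request:
play_rows(motion=[[0.15, 0.03, 0, 0, 0, 0, 0], [0.278, 0.061, 0, 0, 0, 0, 0], [0.278, 0.061, 0.15, 0, 0, 0, 0], [0.278, 0.061, 0.3, 0, 0, 0, 0], [0.278, 0.061, 0.3, 0, 0, 0, 0]])

```text
time: 10.78
ee_pos: [0.5596, 0.2379, 0.1287]
eef_rot: [0.985, 0.17, -0.002, 0.0]
ft_force: [-0.1, 0.8, -0.0]
width: 0.0264
```

Request:
play_rows(motion=[[0, 0, 0, 0, 0, 0, 0], [0, 0, 0, 0, 0, 0, 0]])

```text
time: 11.02
ee_pos: [0.5615, 0.2392, 0.1323]
eef_rot: [0.985, 0.17, 0.001, -0.0]
ft_force: [-0.0, 0.0, -0.8]
width: 0.0266
```

```bash
python3 - <<'E'
from meas import *
s=r.read_state();print(s["ee_pos"],s["ft_force"])
p,m=meas((.5629,.2388))
save(p,"w8.png",(170,120,350,270),4)
E
```

```text
[0.5615 0.2392 0.1323] [-0.0052  0.0084 -0.772 ]
11.025 [0.5615 0.2392 0.1323] [ 0.9854  0.1701  0.0011 -0.0001] tcp px [257.014  217.0225] bore [17.2474  0.5636  0.2388] flange [49.0268  0.002  -0.      0.5634  0.2398]
11.075 [0.5614 0.2391 0.1321] [ 0.9854  0.17    0.001  -0.0001] tcp px [257.0225 217.0164] bore [17.1858  0.5634  0.2388] flange [47.7436  0.002  -0.      0.5633  0.2398]
11.125 [0.5613 0.239  0.1318] [ 0.9854  0.17    0.0008 -0.0001] tcp px [256.9836 217.0373] bore [17.4898  0.5634  0.2386] flange [46.24    0.002  -0.      0.5632  0.2397]
sleeve->bore tool units [-0.0009  0.0052] bore [0.5635 0.2387] sleeve off [ 0.002 -0.   ]
```

View pics/w8.png

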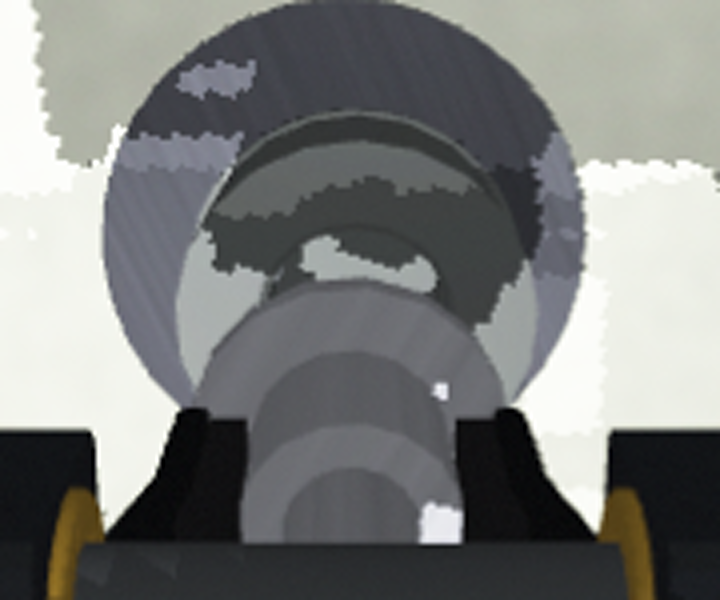

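The picture shows the bore's far edge at (355,230), the ring spanning columns 177–538 (centre 357) and the flange and neck centred at 350–352. That means a shift of about +1 mm in tool y, which agrees with the fit (0.005). Applying it and descending near the rim.

Request:
play_rows(motion=[[0, 0.005, 0.04, 0, 0, 0, 0], [0, 0.005, 0.08, 0, 0, 0, 0], [0, 0.005, 0.1, 0, 0, 0, 0], [0, 0.005, 0.1, 0, 0, 0, 0]])

```text
time: 11.68
ee_pos: [0.5609, 0.2377, 0.1102]
eef_rot: [0.985, 0.17, -0.0, 0.0]
ft_force: [0.1, -0.3, -0.7]
width: 0.0264
```

Request:
play_rows(motion=[[0, 0, 0.005, 0, 0, 0, 0], [0, 0, 0.01, 0, 0, 0, 0], [0, 0, 0.015, 0, 0, 0, 0], [0, 0, 0.02, 0, 0, 0, 0]])

```text
time: 12.18
ee_pos: [0.5612, 0.2378, 0.1067]
eef_rot: [0.985, 0.17, 0.0, 0.0]
ft_force: [0.6, 0.5, -1.2]
width: 0.0265
```

Request:
play_rows(motion=[[0, 0, 0.005, 0, 0, 0, 0], [0, 0, 0.01, 0, 0, 0, 0], [0, 0, 0.015, 0, 0, 0, 0], [0, 0, 0.02, 0, 0, 0, 0], [0, 0, 0.02, 0, 0, 0, 0]])

```text
time: 12.8
ee_pos: [0.5612, 0.2377, 0.1027]
eef_rot: [0.985, 0.17, 0.0, 0.0]
ft_force: [0.3, -0.3, -1.4]
width: 0.0268
```

The foot should be 6 mm below the rim with no upward force, so it has entered the bore. Continuing into the spring balls.

Request:
play_rows(motion=[[0, 0, 0.008, 0, 0, 0, 0], [0, 0, 0.016, 0, 0, 0, 0], [0, 0, 0.024, 0, 0, 0, 0], [0, 0, 0.03, 0, 0, 0, 0], [0, 0, 0.03, 0, 0, 0, 0]])

```text
time: 13.42
ee_pos: [0.5611, 0.2377, 0.0966]
eef_rot: [0.985, 0.17, -0.0, 0.0]
ft_force: [0.3, -0.1, -1.4]
width: 0.0267
```

Request:
play_rows(motion=[[0, 0, 0.006, 0, 0, 0, 0], [0, 0, 0.012, 0, 0, 0, 0], [0, 0, 0.018, 0, 0, 0, 0], [0, 0, 0.024, 0, 0, 0, 0], [0, 0, 0.024, 0, 0, 0, 0]])

```text
time: 14.05
ee_pos: [0.5611, 0.2378, 0.0918]
eef_rot: [0.985, 0.17, -0.0, -0.0]
ft_force: [2.2, -0.3, 0.8]
width: 0.0266
```

Request:
play_rows(motion=[[0, 0, 0.006, 0, 0, 0, 0], [0, 0, 0.012, 0, 0, 0, 0], [0, 0, 0.018, 0, 0, 0, 0], [0, 0, 0.024, 0, 0, 0, 0], [0, 0, 0.024, 0, 0, 0, 0]])

```text
time: 14.68
ee_pos: [0.5611, 0.2378, 0.0869]
eef_rot: [0.985, 0.17, -0.0, 0.0]
ft_force: [2.1, 0.1, 1.8]
width: 0.0266
```

Request:
play_rows(motion=[[0, 0, 0.006, 0, 0, 0, 0], [0, 0, 0.012, 0, 0, 0, 0], [0, 0, 0.015, 0, 0, 0, 0], [0, 0, 0.015, 0, 0, 0, 0]])

```text
time: 15.18
ee_pos: [0.561, 0.2377, 0.0838]
eef_rot: [0.985, 0.17, -0.0, 0.0]
ft_force: [2.1, 0.7, -0.1]
width: 0.0267
```

Request:
play_rows(motion=[[0, 0, 0.005, 0, 0, 0, 0], [0, 0, 0.01, 0, 0, 0, 0], [0, 0, 0.01, 0, 0, 0, 0]])

```text
time: 15.55
ee_pos: [0.5609, 0.2378, 0.0818]
eef_rot: [0.985, 0.17, -0.0, 0.0]
ft_force: [2.5, 0.0, 1.1]
width: 0.0269
```

Request:
play_rows(motion=[[0, 0, 0.005, 0, 0, 0, 0], [0, 0, 0.005, 0, 0, 0, 0]])

```text
time: 15.8
ee_pos: [0.5613, 0.2379, 0.0811]
eef_rot: [0.985, 0.17, 0.0, -0.0]
ft_force: [4.0, 0.9, 1.4]
width: 0.0265
```

Request:
play_rows(motion=[[0.003, 0, 0.004, 0, 0, 0, 0], [0.003, 0, 0.004, 0, 0, 0, 0]])

```text
time: 16.05
ee_pos: [0.5618, 0.2381, 0.0807]
eef_rot: [0.985, 0.17, 0.0, 0.0]
ft_force: [1.5, -0.6, 6.5]
width: 0.0268
```

Request:
play_rows(motion=[[0, 0, 0.004, 0, 0, 0, 0], [0, 0, 0.004, 0, 0, 0, 0]])

```text
time: 16.3
ee_pos: [0.562, 0.2382, 0.0807]
eef_rot: [0.985, 0.17, 0.0, 0.0]
ft_force: [-1.4, -1.6, 11.4]
width: 0.0266
```

Contact at z = 0.0807, with the shoulder home predicted at 0.0808, and the force climbs without travel at about 6 N/mm. Leaning in to about 22 N.

Request:
play_rows(motion=[[-0.001, 0, 0.006, 0, 0, 0, 0], [-0.001, 0, 0.006, 0, 0, 0, 0]])

```text
time: 16.55
ee_pos: [0.5622, 0.2384, 0.0805]
eef_rot: [0.985, 0.17, 0.001, 0.0]
ft_force: [-2.1, -1.9, 19.5]
width: 0.0268
```

Request:
play_rows(motion=[[0, 0, 0.0015, 0, 0, 0, 0], [0, 0, 0.0015, 0, 0, 0, 0], [0, 0, 0.0015, 0, 0, 0, 0], [0, 0, 0.0015, 0, 0, 0, 0]])

```text
time: 17.05
ee_pos: [0.5623, 0.2385, 0.0805]
eef_rot: [0.985, 0.17, 0.001, 0.0]
ft_force: [-2.1, -3.5, 21.4]
width: 0.0271
```

Request:
play_rows(motion=[[0, 0, 0, 0, 0, 0, 0], [0, 0, -0.005, 0, 0, 0, 0], [0, 0, -0.01, 0, 0, 0, 0], [0, 0, -0.014, 0, 0, 0, 0]])

```text
time: 17.55
ee_pos: [0.5618, 0.2382, 0.081]
eef_rot: [0.985, 0.17, 0.0, -0.0]
ft_force: [4.0, 1.3, 1.2]
width: 0.0266
```

Request:
play_rows(motion=[[0, 0, 0, 0, 0, 0, 70], [0, 0, 0, 0, 0, 0, 70], [0, 0, 0, 0, 0, 0, 70], [0, 0, 0, 0, 0, 0, 70], [0, 0, 0, 0, 0, 0, 70]])

```text
time: 18.18
ee_pos: [0.5614, 0.2379, 0.0807]
eef_rot: [0.985, 0.17, -0.0, 0.0]
ft_force: [-0.1, -0.3, 0.5]
width: 0.0598
```

Released with no load. Withdrawing straight up, then to the side for a check.

Request:
play_rows(motion=[[0, 0, -0.1, 0, 0, 0, 70], [0, 0, -0.25, 0, 0, 0, 70], [0, 0, -0.45, 0, 0, 0, 70], [0, 0, -0.6, 0, 0, 0, 70], [0, 0, -0.6, 0, 0, 0, 70]])

```text
time: 18.8
ee_pos: [0.5627, 0.239, 0.2049]
eef_rot: [0.985, 0.17, 0.003, -0.001]
ft_force: [0.0, -0.4, -0.4]
width: 0.0609
```

Request:
play_rows(motion=[[-0.15, 0, 0, 0, 0, 0, 70], [-0.3, 0, 0, 0, 0, 0, 70], [-0.3, 0, 0, 0, 0, 0, 70], [-0.3, 0, 0, 0, 0, 0, 70], [-0.3, 0, 0, 0, 0, 0, 70]])

```text
time: 19.42
ee_pos: [0.5055, 0.218, 0.2007]
eef_rot: [0.985, 0.17, -0.0, -0.0]
ft_force: [-0.1, -0.3, 0.2]
width: 0.0607
```

```bash
python3 - <<'E'
from meas import *
s=r.read_state();print(s["time"],s["ee_pos"],s["ft_force"])
p=eyes.camera("wrist");q=eyes.camera("scene");t=eyes.camera("top")
g=cv2.cvtColor(p["image"],cv2.COLOR_RGB2GRAY).astype(float)
rs=[]
for n,c in(("w",p),("s",q),("t",t)):
    for d in eyes.landmark_of(c,"sleeve_center")[:5]:
        X=atz(c,d["xy"],.101)
        print(n,np.round(d["xy"],1),round(d["p"],2),X)
        if np.linalg.norm(X[:2]-[.563,.239])<.03: rs.append(ray(c,d["xy"]))
if len(rs)>1: print("sleeve_center tri",tri(rs))
def ov(c,b,k):
    x0,y0,x1,y1=b;im=cv2.resize(c["image"][y0:y1,x0:x1],None,fx=k,fy=k,interpolation=cv2.INTER_CUBIC)
    return im
def draw(c,b,k,im):
    for z,rr,col in((.104,.023,(255,0,0)),(.132,.014,(0,255,0))):
        u=(proj(c,circ((.5632,.2390,z),rr))-b[:2])*k;cv2.polylines(im,[u.astype(int)],True,col,1)
    return im
bs=(285,100,375,190);bw=(200,30,350,180)
A=ov(q,bs,4.4);B=ov(p,bw,2.64);B=draw(p,np.array(bw),2.64,B)
cv2.imwrite("pics/fin.png",np.hstack([A,B])[:,:,::-1])
E
```

```text
19.425 [0.5055 0.218  0.2007] [-0.1368 -0.3326  0.2177]
w [256.5 113. ] 0.77 [0.5621 0.2388 0.101 ]
w [418.6 235.5] 0.67 [0.5059 0.0505 0.101 ]
w [252.6 108.9] 0.48 [0.5642 0.2432 0.101 ]
s [240.3 212.2] 0.89 [ 0.6356 -0.1202  0.101 ]
s [325.8 130. ] 0.75 [0.5596 0.2375 0.101 ]
s [243.3 174. ] 0.7 [ 0.5465 -0.036   0.101 ]
t [255.9 266.2] 0.79 [ 0.4074 -0.0494  0.101 ]
t [230.4 233.3] 0.64 [0.4848 0.0086 0.101 ]
t [262.8 191.3] 0.55 [ 0.5837 -0.0706  0.101 ]
sleeve_center tri [0.5618 0.24   0.1005]
```

View pics/fin.png

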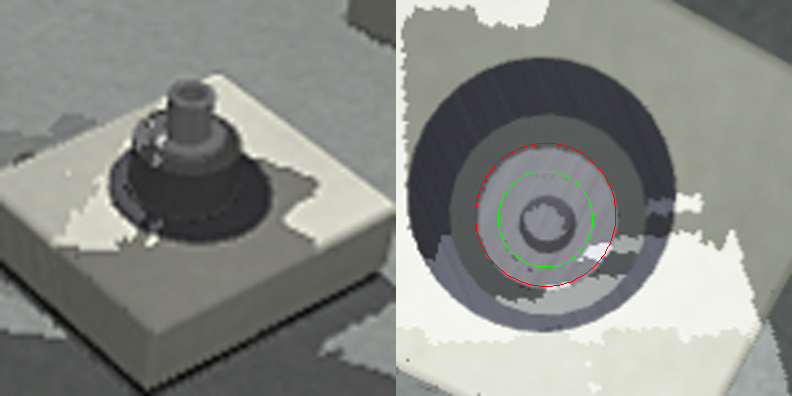

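The final picture shows the sleeve upright in the ring with its flange on the rim (scene crop (188,140)). In the wrist crop the flange matches the predicted home circles around (546,215). The triangulated centre height is 0.1005 m against the 0.101 m expected. Handing in.

```bash
python3 -c "
from bench import job;print(job.close_job())"
```

```text
the job is handed in; nothing more can be done
None
```

The slimmer aluminium sleeve is standing in the shaker's bore with its shoulder on the rim, and I handed the job in at about 19.6 s.

**Insertion:** I found the bore with the wrist camera and lowered the sleeve lightly. It went in without landing on the rim and passed the spring balls. At reported z = 0.0807 (0.0808 predicted) the force climbed with no further travel.

**Press:** I leaned on it for about 0.6 s, with readings of 19.5 to 21.4 N. The highest reading I saw was 21.4 N, but force is only reported at the end of each call. Then I unloaded, let go and moved away without touching anything.

**Last checks:**
- **Height:** the triangulated sleeve centre is 100.5 mm high, against 101 mm expected when home.
- **Position:** in the wrist picture the flange matches the predicted home circle to about a pixel.
- **Contact:** the wrist force is near zero.

**What disagreed:**
- **Fingertips:** they end about 30 mm short of the reported TCP, so the first grasp closed on air just above the neck. I confirmed this in the pictures and gripped lower.
- **Spring-ball force:** it read about 2 to 3 N, at or below the low end of the stated 3 to 12 N.
- **Sideways force:** about 4 N showed up briefly during insertion and again while unloading, so the ring may have shifted slightly.
- **Other objects:** I did not re-measure the spare, rack and bottle at the end. No move went near them.

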